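Feed a lure jig along the press fence with a push stick

TASK

Load the bench press: take the orange push stick off its wooden rest, with its notch first press the white jig block flush against the fence where it lies, then feed it along under the press head, keeping it pressed against the fence all the way, until it is firmly home against the steel stop. Push with the stick only and with light pressure: 5 to 8 N is right against the fence and against the stop, while 12 N on either would shove it out of its setting, as both are only finger-tight. Then leave the jig home and flush, lay the stick back on its rest, and do not disturb the other things on the table.

Things in the scene. Friction and masses are not known exactly. Their poses are not given: they have to be found in the camera images.
- press: Green bench lever press and its feed bed, fixed. Origin: at table height below the corner where fence face and stop face meet. +y is the feed direction, towards the press; +x points from the bed to the fence. Bed: x -120 to +45 mm, y -380 to +200 mm, its top 12 mm above the table. Ram at x -30, y -60, its tool 92 mm above the table; press head above it up to 290 mm, lever to 410 mm.
- fence: Aluminium fence bar on the bed, held by two black finger-tight knobs. Same origin and axes as the press. Its guiding face is the plane x = 0, from y = -370 mm to 0; it reaches 26 mm above the bed (38 mm above the table).
- stop: Steel stop block on the bed under the press head. Same origin and axes as the press. Its face is the plane y = 0, from x -60 to -2 mm, 28 mm high above the bed.
- jig: Loose white plastic jig block, 60 mm (x) by 120 mm (y) by 36 mm high, 0.21 to 0.45 kg, a green lure body in a nest on top (48 mm high in all). Origin: centre of its underside; +x side goes to the fence, +y end leads to the stop, -y end trails. Starts skewed on the bed (to 0.15 rad), 12 to 28 mm short of the fence and 195 to 235 mm short of home.
- stick: Loose orange push stick, 250 mm long, 20 mm wide (y), 26 mm high, 0.13 kg. Origin: on its underside, below the place to grip it from above across the 20 mm (near its centre of mass). +x points to the notched end, z up. Its straight body runs from x -120 to +100 mm. Pointed along the feed direction, its lip is on the side away from the fence, as needed.
- notch (a point): Inner corner of the stick's notch, at x +100, y +6, z +13 mm of the stick's frame. The body's flat end (x = +100, y -10 to +6) pushes the jig's trailing end; the lip (y +6 to +14, reaching on to x = +130) lies along the jig's near side, away from the fence: the notch takes the jig's trailing near corner.
- home (a point): Where the jig's origin comes when it is home and flush: x -30, y -60, z +12 mm in the press's frame, on the bed below the ram. Same axes as the press.
- guard (a point): Middle of the lower edge of the clear finger guard in its yellow frame, which crosses the bed above the jig's way, 118 mm wide (x), at x -30, y -128, z +80 mm in the press's frame. Jig and stick pass below it; a gripper does not.
- rest: Wooden rest for the stick, fixed: board 200 mm (x) by 75 mm (y), top 6 mm above the table, with a small cheek (30 mm along x, 10 mm wide, 7 mm above the board, so 13 mm above the table) at each of its four corners, 55 mm clear between them, none in the middle. Origin: centre of its underside on the table; its x axis lies along the stick. The stick starts on it, right way round.
- tray: Cardboard tray of lure packs, 120 x 160 x 50 mm, loose bystander. Origin: centre of its underside.
- jar: Glass jar with a steel cap, 56 mm across, 75 mm high, loose bystander. Origin: centre of its underside.
- carton: Closed cardboard carton, 90 x 130 x 55 mm, loose bystander behind the fence. Origin: centre of its underside.
Not all that is in view belongs to the job. Of the things like the jig, leave any that is purple or turquoise; of the rest the smaller one is meant.

How it is judged:
By the outcome, as a careful person would: the job done as asked, in the order asked, and still so for the second after the job is handed in, with the robot touching nothing.
It also fails if it takes over 72 s, if anything falls off the work surface, if the arm or the gripper's body presses on something with over 40 N, if the wrist force passes 120 N, or if a joint passes its speed limit or range.

ROBOT

A 6-joint arm with a two-finger parallel gripper is mounted at the origin on the work surface. World frame = base frame: x ahead of the robot, y to its left, z up, the work surface at z = 0. Lengths are in m, angles in rad, forces in N, time in s.
With the tool pointing down it reaches from about 0.35 to 0.85 m from the base axis. Payload 8.1 kg.
Tool frame: the origin (TCP) lies at the very end of the fingers, on their centre line; the grasp point (between the pads) lies 19 mm behind it; z points along the fingers, y is the line along which they close (so a half turn about z gives the same grasp; the last joint's range is limited). The gripper opens to 85 mm and grips with 20 to 120 N. Pads are 22 mm wide; open, the fingers measure 114 mm over their backs; the gripper's body (76 mm by 85 mm) begins 54 mm behind the grasp point. The pads swing forward as they close: fully open they stand 13 mm farther back than shut.
Start: joints at [1.019, 0.13, 1.488, -0, 1.523, -0.085], TCP at [0.27, 0.536, 0.231] pointing down, gripper open.
Joint ranges: [-2.96, 2.96], [-0.89, 2.26], [0.02, 2.5], [-1.34, 4.48], [0, 2.73], [-2.66, 2.66]. Speed limits (rad/s): [2.39, 2.39, 2.79, 3.14, 3.14, 3.14].

INTERFACE

Orientations are given as [roll, pitch, yaw] about the fixed x, y, z axes, in that order (R = Rz(yaw) Ry(pitch) Rx(roll)).
In Python, from workcell import env, get_image gives the robot as it stands.
- The arm moves only by the shell command python3 -m jog 'ROWS' [FORCE]. ROWS is a JSON object of lists of equal length, an entry for each row: "twist": the turn, a rotation vector about the tool's x, y, z in units of 0.15 rad (1.0 is 0.15 rad), a list of three; "dp": the shift along the tool's x, y, z in units of 2 cm (1.0 is 2 cm), a list of three; "grip": the closure in counts, from 0 (fully open) to 255 (shut). In form: {"twist": [[ax, ay, az], ...], "dp": [[dx, dy, dz], ...], "grip": [grip, ...]}. A call has exactly 8 rows; each row shifts and turns the commanded pose from where the row before left it, along the tool's axes as they then stand; what a row does not reach is not made up. A row lasts 1/8 s, in which the tool goes at most 62.5 mm and 10.7 degrees, less where a joint would pass 70% of its speed; a pose out of reach is approached as far as the arm can. A call with a number of a shift or a turn outside -1 to 1 is refused whole. A call with a gripper value outside its range is refused whole. The fingers move at their own pace and stop on an object; FORCE is the grip in N (left out, the last holds). Time passes only in rows, so rows that do not move let the fingers close, or fill a call up. It gives the time, the measured TCP pose, the force, the opening and the grip force at its end, in the units of the state.
- env.state(): the state, without advancing time (a new reading comes with each control period).
- get_image(name): name is "side" or "top"; returns a dict with "frame" (480x640x3 uint8, blue, green, red), "fx", "fy", "cx", "cy" (pixels), "extrinsics" (4x4, takes a point from camera to world coordinates). Camera axes: x right, y down, z forward; pixel columns grow to the right and rows downward; lengths in m; the calibration is good to about 2 mm. A picture is of the moment at which its call begins. There is no depth.
- env.close_job(): hands the job in; it is judged then, once.
The state is a dict: "t": time; "joint_positions": joint angles; "joint_velocities": joint speeds; "joint_efforts": joint torques, N m; "ee_pos": TCP position; "ee_rot": TCP orientation; "force": force on the tool from outside, world axes, zero at the start; "moment": the same for the moment, N m; "grip_width": finger opening in m; "grip_force": force on a finger pad.
Only numpy, scipy, OpenCV 4.12 (cv2) and the standard library are available. Lean on these libraries where they do the work, as an engineer would, in place of code of your own. Each camera call takes 0.05 s, during which the arm holds its last target. There are 200 camera calls.

## Working session

There is one attempt and no reset: what is moved stays moved. The work goes in short steps, Python scripts to look and compute and a shell command to move; the robot and the scene stay as the last step left them, time stands still between calls to the robot, and variables do not carry over. Pictures are saved under pics/ and viewed, at most 10 in all, crops included, and the job is handed in when it is done.

```bash
ls; mkdir -p pics; python3 - <<'E'
from workcell import env,get_image
import cv2,numpy as np
for n in("top","side"):
    d=get_image(n);cv2.imwrite(f"pics/{n}0.png",d["frame"]);print(n,d["fx"],d["fy"],d["cx"],d["cy"]);print(np.round(d["extrinsics"],3).tolist())
print(env.state())
E
```

```text
pics
top 474.7241061020726 474.7241061020726 311.991350618227 238.4485572147878
[[0.002, -0.997, 0.082, 0.417], [-1.0, -0.004, -0.018, -0.046], [0.018, -0.082, -0.996, 1.041], [0.0, 0.0, 0.0, 1.0]]
side 507.8109595925944 507.8109595925944 322.84888271459005 235.29825248952818
[[-0.307, 0.766, -0.564, 1.19], [0.952, 0.248, -0.181, 0.149], [0.001, -0.593, -0.805, 1.037], [0.0, 0.0, 0.0, 1.0]]
{'t': 0.1, 'joint_positions': array([ 1.01863538e+00,  1.31141838e-01,  1.48917397e+00,  2.00991420e-05,
        1.52295276e+00, -8.53862393e-02]), 'joint_velocities': array([-0.00101442, -0.00214198, -0.00270138,  0.0002492 , -0.0016082 ,
       -0.00033985]), 'joint_efforts': array([ 1.46661543e-03, -5.70956576e+01, -5.01939154e+01, -2.27794017e-04,
        8.27780867e-03, -4.22086396e-05]), 'ee_pos': array([0.26971729, 0.53541967, 0.23031376]), 'ee_rot': array([-3.13992455e+00, -1.62927775e-04,  2.67481684e+00]), 'force': array([ 0.57047764, -0.15957234, -0.3236338 ]), 'moment': array([ 0.01872513, -0.00850662, -0.00828009]), 'grip_force': 0.0, 'grip_width': 0.08548661589776328}
```

View pics/top0.png

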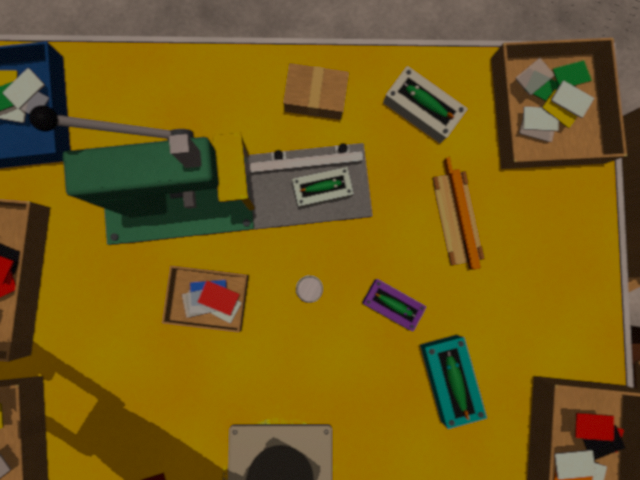

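View pics/side0.png

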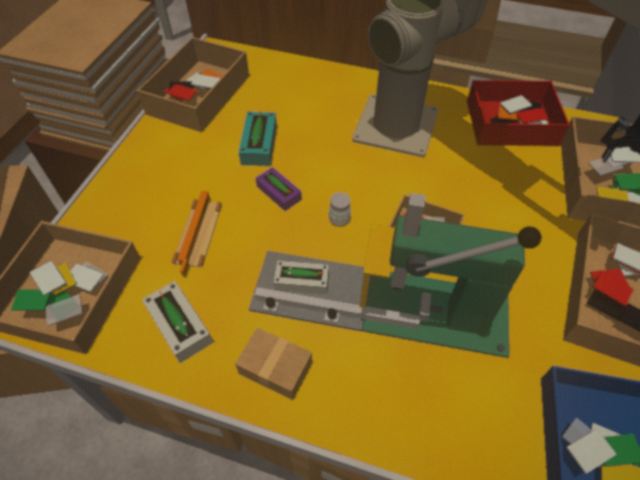

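```bash
python3 - <<'E'
import cv2,numpy as np
t=cv2.imread("pics/top0.png");s=cv2.imread("pics/side0.png")
def c(i,x0,y0,w,h,k):
    o=cv2.resize(i[y0:y0+h,x0:x0+w],None,fx=k,fy=k,interpolation=cv2.INTER_CUBIC)
    o=cv2.convertScaleAbs(o,alpha=1.4)
    for g in range(0,w,10): cv2.line(o,(g*k,0),(g*k,6 if (x0+g)%50 else 18),(255,255,255),1)
    for g in range(0,h,10): cv2.line(o,(0,g*k),(6 if (y0+g)%50 else 18,g*k),(255,255,255),1)
    return o
cv2.imwrite("pics/c1.png",c(t,230,130,150,110,5))
a=c(t,425,150,75,130,4);b=c(s,160,180,75,130,4)
cv2.imwrite("pics/c2.png",np.hstack([a,b]))
cv2.imwrite("pics/c3.png",c(s,245,220,190,120,4))
E
```

```text
(no output)
```

View pics/c1.png

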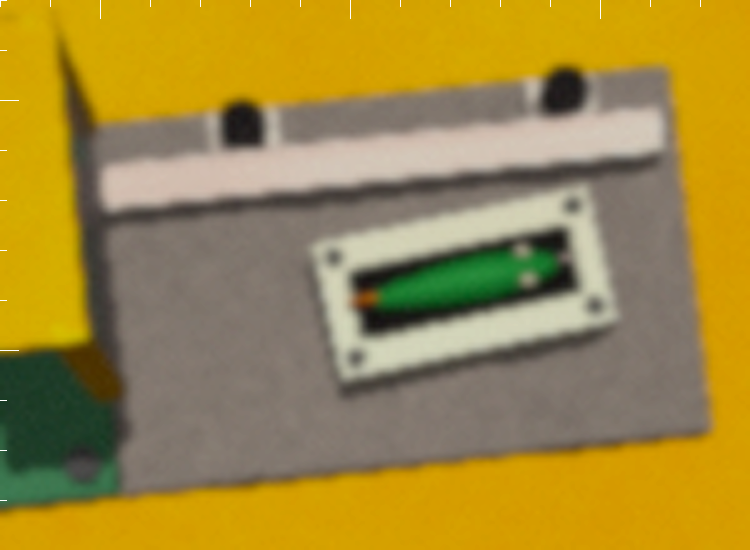

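View pics/c2.png

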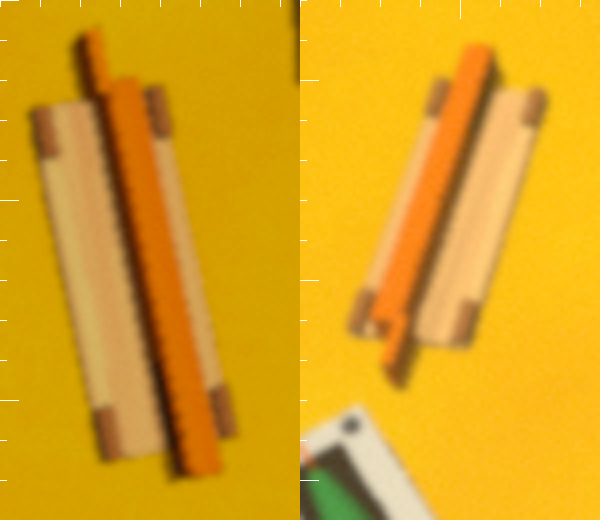

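View pics/c3.png

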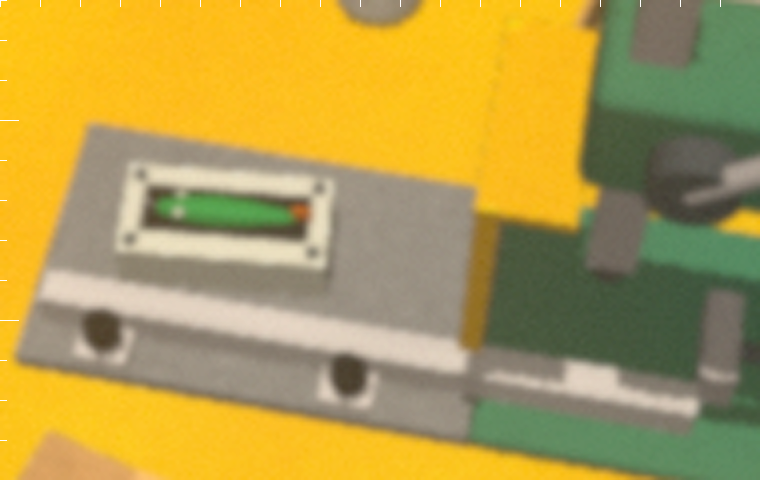

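```bash
cat > h.py <<'E'
import numpy as np
from scipy.optimize import least_squares
C={"top":(474.724,311.991,238.4486),"side":(507.811,322.849,235.298)}
from workcell import get_image
E={n:get_image(n)["extrinsics"] for n in C}
def proj(n,P):
    f,cx,cy=C[n];P=np.asarray(P,float);M=E[n];q=(P-M[:3,3])@M[:3,:3]
    return np.c_[cx+f*q[:,0]/q[:,2],cy+f*q[:,1]/q[:,2]]
def tf(p,L):
    L=np.asarray(L,float)/1000;c,s=np.cos(p[2]),np.sin(p[2])
    return np.c_[p[0]+c*L[:,0]-s*L[:,1],p[1]+s*L[:,0]+c*L[:,1],L[:,2]]
def fit(obs,p0):
    g=lambda p:np.concatenate([(proj(n,tf(p,L))-U).ravel() for n,L,U in obs])
    r=least_squares(g,p0,loss="soft_l1");return r.x,g(r.x).reshape(-1,2)
E
cat > m.py <<'E'
from h import *
c1=lambda U:np.array(U)/5+[230,130]
c3=lambda U:np.array(U)/4+[245,220]
ca=lambda U:np.array(U)/4+[425,150]
cb=lambda U:(np.array(U)-[300,0])/4+[160,180]
np.set_printoptions(precision=4,suppress=True)
pr,r=fit([("top",[[45,-380,12],[-120,-380,12],[0,-370,38]],c1([[668,68],[711,433],[663,153]])),("top",[[-120,200,12]],[[108,243]]),
 ("side",[[-120,-380,12],[45,-380,12],[0,-370,38]],c3([[90,124],[17,360],[50,268]])),("side",[[45,200,12]],[[508,354]])],[.6,.2,.1]);print("press",pr);print(r.round(1).tolist())
J=[[30,60,48],[30,-60,48],[-30,-60,48],[-30,60,48]]
jg,r=fit([("top",J,c1([[313,246],[583,185],[618,320],[343,380]])),("side",J,c3([[325,270],[116,252],[130,160],[335,178]]))],[.58,-.05,.2]);print("jig",jg);print(r.round(1).tolist())
S=[[100,10,32],[100,-10,32],[-120,10,32],[-120,-10,32]]
st,r=fit([("top",S,ca([[107,82],[138,79],[187,477],[220,471]])),("side",S,cb([[402,325],[372,318],[493,50],[463,45]]))],[.5,-.35,.2]);print("stick",st);print(r.round(1).tolist())
B=[[100,37.5,13],[100,-37.5,13],[-100,37.5,13],[-100,-37.5,13]]
rs,r=fit([("top",B,ca([[30,108],[163,86],[100,461],[237,437]])),("side",B,cb([[472,348],[348,333],[546,88],[432,78]]))],[.5,-.35,.2]);print("rest",rs);print(r.round(1).tolist())
c,s=np.cos(pr[2]),np.sin(pr[2])
R=np.array([[c,s],[-s,c]])
print("jig in press",R@(jg[:2]-pr[:2]),jg[2]-pr[2])
print("jig corners in press",((tf(jg,J)[:,:2]-pr[:2])@R.T).round(4).tolist())
c,s=np.cos(rs[2]),np.sin(rs[2]);print("stick in rest",np.array([[c,s],[-s,c]])@(st[:2]-rs[:2]),st[2]-rs[2])
from workcell import env
E
python3 m.py
```

```text
press [0.629  0.1933 0.1131]
[[0.1, -1.5], [0.5, -1.1], [0.5, -1.1], [-1.7, 1.4], [0.3, -2.5], [-0.5, -3.0], [-0.2, -1.9], [2.3, 0.9]]
jig [ 0.6116 -0.0873  0.2268]
[[-0.4, -1.2], [0.6, -1.2], [0.1, -1.0], [-0.2, -0.7], [0.6, -2.5], [0.1, -2.0], [0.2, -0.9], [0.1, -1.7]]
stick [ 0.5564 -0.3939  0.1876]
[[-1.1, -1.6], [0.1, -2.5], [0.2, -0.6], [1.0, -0.8], [0.2, -2.4], [-0.4, -1.6], [1.2, -2.8], [1.3, -2.3]]
rest [ 0.5511 -0.3859  0.1873]
[[-0.2, -1.6], [-0.4, -2.1], [1.0, -0.7], [0.2, -1.0], [-0.4, -3.5], [0.3, -3.0], [1.1, -1.6], [1.9, -1.8]]
jig in press [-0.049  -0.2768] 0.11362924742098052
jig corners in press [[-0.026, -0.2138], [-0.0124, -0.333], [-0.072, -0.3398], [-0.0856, -0.2206]]
stick in rest [ 0.0037 -0.0089] 0.0002527438839770857
```

```bash
cat > plan.py <<'E'
import sys,json,numpy as np
from workcell import env
def plan(wps):
    "wps: list of (x,y,z,yaw,nrows); prints rows in tool units from the measured pose"
    s=env.state();p=np.array(s["ee_pos"]);yaw=s["ee_rot"][2];k=0
    for x,y,z,w,n in wps:
        for i in range(n,0,-1):
            d=(np.array([x,y,z])-p)/i;c,sn=np.cos(yaw),np.sin(yaw)
            t=np.round([(c*d[0]+sn*d[1])/.02,(sn*d[0]-c*d[1])/.02,-d[2]/.02],2);dw=round(-(w-yaw)/i/.15,2)
            t=np.clip(t,-1,1);dw=np.clip(dw,-1,1)
            if k%8==0:print("call")
            print(json.dumps([0,0,float(dw)]),json.dumps(t.tolist()));k+=1
            p=p+.02*np.array([c*t[0]+sn*t[1],sn*t[0]-c*t[1],-t[2]]);yaw-=.15*dw
    print("end",p.round(4),round(yaw,4),k)
E
python3 -c "
from plan import *
plan([(.36,.15,.23,1.4,17),(.40,-.12,.22,.5,13),(.556,-.394,.13,.19,18)])"
```

```text
call
[0, 0, 0.5] [-0.75, -0.89, 0.0]
[0, 0, 0.5] [-0.81, -0.83, 0.0]
[0, 0, 0.5] [-0.87, -0.77, 0.0]
[0, 0, 0.5] [-0.93, -0.7, 0.0]
[0, 0, 0.5] [-0.98, -0.63, 0.0]
[0, 0, 0.5] [-1.0, -0.56, 0.0]
[0, 0, 0.5] [-1.0, -0.48, 0.0]
[0, 0, 0.5] [-1.0, -0.4, 0.0]
call
[0, 0, 0.5] [-1.0, -0.31, 0.0]
[0, 0, 0.5] [-1.0, -0.23, 0.0]
[0, 0, 0.5] [-1.0, -0.14, 0.0]
[0, 0, 0.5] [-1.0, -0.04, 0.01]
[0, 0, 0.5] [-1.0, 0.06, 0.0]
[0, 0, 0.5] [-1.0, 0.16, 0.01]
[0, 0, 0.5] [-1.0, 0.27, 0.0]
[0, 0, 0.5] [-1.0, 0.41, 0.01]
call
[0, 0, 0.5] [-1.0, 0.58, 0.0]
[0, 0, 0.46] [-1.0, 0.34, 0.04]
[0, 0, 0.46] [-1.0, 0.41, 0.04]
[0, 0, 0.46] [-1.0, 0.49, 0.04]
[0, 0, 0.46] [-1.0, 0.56, 0.04]
[0, 0, 0.46] [-1.0, 0.63, 0.04]
[0, 0, 0.46] [-0.95, 0.7, 0.04]
[0, 0, 0.46] [-0.9, 0.76, 0.04]
call
[0, 0, 0.46] [-0.85, 0.82, 0.04]
[0, 0, 0.46] [-0.79, 0.88, 0.04]
[0, 0, 0.46] [-0.72, 0.93, 0.04]
[0, 0, 0.47] [-0.66, 0.97, 0.03]
[0, 0, 0.46] [-0.59, 1.0, 0.04]
[0, 0, 0.47] [-0.51, 1.0, 0.03]
[0, 0, 0.11] [0.02, 0.88, 0.25]
[0, 0, 0.12] [0.03, 0.88, 0.25]
call
[0, 0, 0.11] [0.05, 0.88, 0.25]
[0, 0, 0.12] [0.06, 0.88, 0.25]
[0, 0, 0.11] [0.08, 0.88, 0.25]
[0, 0, 0.12] [0.09, 0.88, 0.25]
[0, 0, 0.11] [0.11, 0.87, 0.25]
[0, 0, 0.12] [0.12, 0.87, 0.25]
[0, 0, 0.11] [0.14, 0.87, 0.25]
[0, 0, 0.12] [0.15, 0.87, 0.25]
call
[0, 0, 0.11] [0.16, 0.86, 0.25]
[0, 0, 0.12] [0.18, 0.86, 0.25]
[0, 0, 0.11] [0.2, 0.86, 0.25]
[0, 0, 0.12] [0.21, 0.85, 0.25]
[0, 0, 0.11] [0.22, 0.85, 0.25]
[0, 0, 0.12] [0.24, 0.85, 0.25]
[0, 0, 0.11] [0.25, 0.84, 0.25]
[0, 0, 0.12] [0.27, 0.84, 0.25]
end [ 0.556 -0.394  0.13 ] 0.1893 48
```

```bash
python3 -m jog '{"twist":[[0,0,0.5],[0,0,0.5],[0,0,0.5],[0,0,0.5],[0,0,0.5],[0,0,0.5],[0,0,0.5],[0,0,0.5]],"dp":[[-0.75,-0.9,0],[-0.8,-0.85,0],[-0.85,-0.75,0],[-0.95,-0.7,0],[-1,-0.65,0],[-1,-0.55,0],[-1,-0.5,0],[-1,-0.4,0]],"grip":[100,100,100,100,100,100,100,100]}' 60
python3 -m jog '{"twist":[[0,0,0.5],[0,0,0.5],[0,0,0.5],[0,0,0.5],[0,0,0.5],[0,0,0.5],[0,0,0.5],[0,0,0.5]],"dp":[[-1,-0.3,0],[-1,-0.25,0],[-1,-0.15,0],[-1,-0.05,0],[-1,0.05,0],[-1,0.15,0],[-1,0.25,0],[-1,0.4,0]],"grip":[100,100,100,100,100,100,100,100]}'
python3 -m jog '{"twist":[[0,0,0.5],[0,0,0.45],[0,0,0.45],[0,0,0.45],[0,0,0.45],[0,0,0.45],[0,0,0.45],[0,0,0.45]],"dp":[[-1,0.6,0],[-1,0.35,0.05],[-1,0.4,0.05],[-1,0.5,0.05],[-1,0.55,0],[-1,0.65,0.05],[-0.95,0.7,0.05],[-0.9,0.75,0.05]],"grip":[100,100,100,100,100,100,100,100]}'
python3 -m jog '{"twist":[[0,0,0.45],[0,0,0.45],[0,0,0.45],[0,0,0.45],[0,0,0.5],[0,0,0.45],[0,0,0.1],[0,0,0.1]],"dp":[[-0.85,0.8,0.05],[-0.8,0.9,0.05],[-0.7,0.95,0.05],[-0.65,0.95,0.05],[-0.6,1,0.05],[-0.5,1,0.05],[0,0.9,0.25],[0.05,0.9,0.25]],"grip":[100,100,100,100,100,100,100,100]}'
python3 -c "
from plan import *
plan([(.556,-.394,.10,.1876,16)])"
```

```text
t: 1.2
ee_pos: [0.3101, 0.3558, 0.2312]
ee_rot: [-3.141, 0.0, 2.072]
force: [0.8, 0.3, 0.5]
grip_width: 0.0516
grip_force: 0.0
t: 2.2
ee_pos: [0.3512, 0.1973, 0.2312]
ee_rot: [-3.142, 0.0, 1.472]
force: [0.5, 1.0, -0.4]
grip_width: 0.0515
grip_force: 0.0
t: 3.2
ee_pos: [0.3831, 0.0189, 0.2252]
ee_rot: [3.142, -0.0, 0.925]
force: [-0.2, 0.5, -0.2]
grip_width: 0.0519
grip_force: 0.0
t: 4.2
ee_pos: [0.4194, -0.1506, 0.2091]
ee_rot: [3.142, -0.0, 0.484]
force: [-0.2, 0.7, -0.5]
grip_width: 0.0519
grip_force: 0.0
call
[0, 0, 0.12] [0.02, 0.87, 0.34]
[0, 0, 0.12] [0.04, 0.87, 0.34]
[0, 0, 0.12] [0.06, 0.87, 0.34]
[0, 0, 0.12] [0.07, 0.87, 0.34]
[0, 0, 0.12] [0.09, 0.87, 0.34]
[0, 0, 0.12] [0.1, 0.87, 0.34]
[0, 0, 0.13] [0.12, 0.86, 0.34]
[0, 0, 0.12] [0.13, 0.86, 0.34]
call
[0, 0, 0.13] [0.15, 0.86, 0.34]
[0, 0, 0.12] [0.17, 0.86, 0.34]
[0, 0, 0.13] [0.18, 0.85, 0.34]
[0, 0, 0.12] [0.2, 0.85, 0.34]
[0, 0, 0.13] [0.21, 0.85, 0.34]
[0, 0, 0.12] [0.23, 0.84, 0.35]
[0, 0, 0.13] [0.25, 0.84, 0.34]
[0, 0, 0.12] [0.26, 0.83, 0.35]
end [ 0.5559 -0.3941  0.0999] 0.1883 16
```

```bash
python3 -m jog '{"twist":[[0,0,0.12],[0,0,0.12],[0,0,0.12],[0,0,0.12],[0,0,0.12],[0,0,0.12],[0,0,0.13],[0,0,0.12]],"dp":[[0,0.87,0.34],[0.05,0.87,0.34],[0.05,0.87,0.34],[0.05,0.87,0.34],[0.1,0.87,0.34],[0.1,0.87,0.34],[0.12,0.86,0.34],[0.15,0.86,0.34]],"grip":[100,100,100,100,100,100,100,100]}'
python3 -m jog '{"twist":[[0,0,0.12],[0,0,0.12],[0,0,0.13],[0,0,0.12],[0,0,0.13],[0,0,0.12],[0,0,0.13],[0,0,0.12]],"dp":[[0.15,0.86,0.34],[0.17,0.86,0.34],[0.18,0.85,0.34],[0.2,0.85,0.34],[0.2,0.85,0.34],[0.23,0.84,0.34],[0.25,0.84,0.34],[0.25,0.83,0.35]],"grip":[100,100,100,100,100,100,100,100]}'
python3 - <<'E'
from workcell import get_image
import cv2,numpy as np
a=get_image("top")["frame"][140:290,400:520];b=get_image("side")["frame"][130:280,150:270]
cv2.imwrite("pics/g1.png",cv2.resize(np.hstack([a,b]),None,fx=3.3,fy=3.3,interpolation=2))
E
python3 -c "
from plan import *
plan([(.556,-.394,.0095,.1876,8)])"
```

```text
t: 5.2
ee_pos: [0.4876, -0.2721, 0.1544]
ee_rot: [-3.141, 0.0, 0.339]
force: [-0.4, 0.4, -0.3]
grip_width: 0.0521
grip_force: 0.0
t: 6.2
ee_pos: [0.5558, -0.3938, 0.0997]
ee_rot: [-3.141, 0.0, 0.19]
force: [0.4, -0.3, 0.1]
grip_width: 0.0521
grip_force: 0.0
call
[0, 0, 0.0] [0.0, 0.0, 0.56]
[0, 0, 0.0] [0.0, 0.0, 0.56]
[0, 0, 0.0] [0.01, 0.0, 0.56]
[0, 0, 0.0] [0.0, 0.0, 0.56]
[0, 0, 0.0] [0.01, 0.0, 0.56]
[0, 0, 0.0] [0.0, 0.0, 0.56]
[0, 0, 0.01] [0.01, 0.0, 0.55]
[0, 0, 0.0] [0.0, 0.0, 0.56]
end [ 0.5559 -0.394   0.0094] 0.1882 8
```

View pics/g1.png

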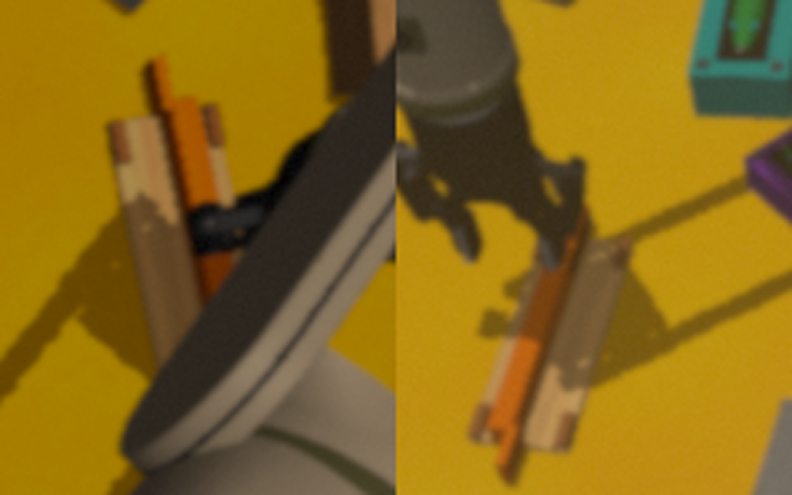

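The fingers straddle the stick (parallax accounts for the apparent offset); descend and grip.

```bash
python3 -m jog '{"twist":[[0,0,0],[0,0,0],[0,0,0],[0,0,0],[0,0,0],[0,0,0],[0,0,0],[0,0,0]],"dp":[[0,0,0.55],[0,0,0.55],[0,0,0.55],[0,0,0.55],[0,0,0.55],[0,0,0.55],[0,0,0.55],[0,0,0.55]],"grip":[100,100,100,100,100,100,100,100]}'
python3 -m jog '{"twist":[[0,0,0],[0,0,0],[0,0,0],[0,0,0],[0,0,0],[0,0,0],[0,0,0],[0,0,0]],"dp":[[0,0,0],[0,0,0],[0,0,0],[0,0,0],[0,0,0],[0,0,0],[0,0,0],[0,0,0]],"grip":[255,255,255,255,255,255,255,255]}' 60
```

```text
t: 7.3
ee_pos: [0.5557, -0.3935, 0.0116]
ee_rot: [3.142, -0.0, 0.191]
force: [-1.2, -1.4, -0.0]
grip_width: 0.0518
grip_force: 0.0
t: 8.3
ee_pos: [0.5558, -0.3935, 0.0125]
ee_rot: [3.141, -0.0, 0.191]
force: [-0.9, 0.8, 1.7]
grip_width: 0.0184
grip_force: 62.3
```

```bash
python3 -m jog '{"twist":[[0,0,0],[0,0,0],[0,0,0],[0,0,0],[0,0,-0.5],[0,0,-1],[0,0,-1],[0,0,-1]],"dp":[[0,0,-0.3],[0,0,-0.7],[0,0,-0.9],[0,0,-1],[0,0,-0.9],[0,0,0],[0,0,0],[0,0,0]],"grip":[255,255,255,255,255,255,255,255]}'
python3 -c "
from plan import *
plan([(.6007,-.2577,.09,1.684,8)])"
```

```text
t: 9.3
ee_pos: [0.5562, -0.3938, 0.0902]
ee_rot: [3.14, -0.0, 0.721]
force: [-0.5, -0.1, -1.0]
grip_width: 0.0184
grip_force: 62.0
call
[0, 0, -0.8] [0.77, -0.46, 0.0]
[0, 0, -0.8] [0.82, -0.36, 0.0]
[0, 0, -0.8] [0.86, -0.26, 0.0]
[0, 0, -0.8] [0.88, -0.15, 0.0]
[0, 0, -0.81] [0.89, -0.05, 0.0]
[0, 0, -0.8] [0.89, 0.06, 0.0]
[0, 0, -0.81] [0.88, 0.17, 0.01]
[0, 0, -0.8] [0.85, 0.27, 0.0]
end [ 0.6007 -0.2578  0.09  ] 1.6838 8
```

```bash
python3 -m jog '{"twist":[[0,0,-0.8],[0,0,-0.8],[0,0,-0.8],[0,0,-0.8],[0,0,-0.8],[0,0,-0.8],[0,0,-0.8],[0,0,-0.8]],"dp":[[0.75,-0.45,0],[0.8,-0.35,0],[0.85,-0.25,0],[0.85,-0.15,0],[0.9,-0.05,0],[0.9,0.05,0],[0.85,0.15,0],[0.85,0.25,0]],"grip":[255,255,255,255,255,255,255,255]}'
python3 - <<'E'
from workcell import get_image
import cv2,numpy as np
a=get_image("top")["frame"][150:250,285:465];b=get_image("side")["frame"][190:310,190:370]
k=lambda i:cv2.convertScaleAbs(cv2.resize(i,None,fx=400/100 if 0 else 2.66*1.6,fy=2.66*1.6,interpolation=2),alpha=1.4)
cv2.imwrite("pics/g2.png",cv2.resize(np.vstack([a,b]),None,fx=2.7,fy=2.7,interpolation=2))
E
```

```text
t: 10.3
ee_pos: [0.6002, -0.2591, 0.0901]
ee_rot: [3.14, 0.001, 1.68]
force: [-0.4, -0.6, -0.7]
grip_width: 0.0184
grip_force: 62.0
```

View pics/g2.png

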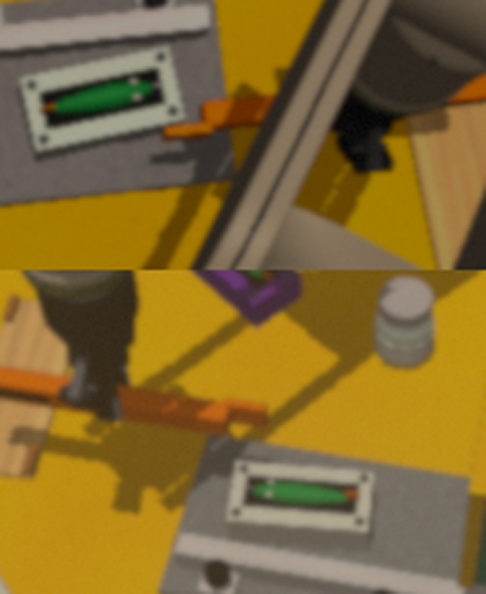

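```bash
python3 - <<'E'
from h import *
p=[.6002,-.2591,1.68]
L=[[100,-10,109.6],[100,6,109.6],[130,6,109.6],[130,14,109.6],[130,14,83.6]]
print(((proj("top",tf(p,L))-[285,150])*2.7).round(0).tolist())
print(((proj("side",tf(p,L))-[190,190])*2.7+[0,270]).round(0).tolist())
E
```

```text
[[202.0, 97.0], [205.0, 118.0], [165.0, 122.0], [166.0, 133.0], [163.0, 139.0]]
[[223.0, 417.0], [228.0, 401.0], [263.0, 407.0], [265.0, 400.0], [267.0, 418.0]]
```

```bash
python3 -m jog '{"twist":[[0,0,0],[0,0,0],[0,0,0],[0,0,0],[0,0,0],[0,0,0],[0,0,0],[0,0,0]],"dp":[[0,0,0.45],[0,0,0.45],[0,0,0.45],[0,0,0.45],[0,0,0.45],[0,0,0.45],[0,0,0.4],[0,0,0.2]],"grip":[255,255,255,255,255,255,255,255]}'
python3 - <<'E'
from workcell import env
import numpy as np
s=env.state();print(s["ee_pos"],s["ee_rot"],s["force"],s["moment"])
E
```

```text
t: 11.5
ee_pos: [0.5992, -0.2592, 0.0215]
ee_rot: [-3.141, -0.0, 1.676]
force: [0.0, 0.7, -1.8]
grip_width: 0.0185
grip_force: 62.0
[ 0.59917389 -0.25922431  0.02149551] [-3.14092406e+00 -4.28172744e-04  1.67587707e+00] [ 0.04008883  0.73282097 -1.83319654] [-0.02466962  0.02797154 -0.06938813]
```

```bash
cat > f.py <<'E'
from workcell import env
import numpy as np
s=env.state();a=s["ee_rot"][2];p=s["ee_pos"];y=0.1131
c,sn=np.cos(y),np.sin(y);d=np.array(p[:2])-[.629,.1933];F=s["force"]
print("press xy mm",np.round([1000*(c*d[0]+sn*d[1]),1000*(-sn*d[0]+c*d[1]),1000*p[2]],2),"yaw rel",round(a-y-np.pi/2,4),"F fence/feed",np.round([c*F[0]+sn*F[1],-sn*F[0]+c*F[1],F[2]],2),"M",np.round(s["moment"],3),"t",round(s["t"],2))
E
python3 f.py; python3 -m jog '{"twist":[[0,0,0],[0,0,0],[0,0,0],[0,0,0],[0,0,0],[0,0,0],[0,0,0],[0,0,0]],"dp":[[0,0.12,-0.08],[0,0.12,0],[0,0.1,0],[0,0.1,0],[0,0.1,0],[0,0.1,0],[0,0.1,0],[0,0.1,0]],"grip":[255,255,255,255,255,255,255,255]}'; python3 f.py
```

```text
press xy mm [ -80.71 -446.27   21.5 ] yaw rel -0.008 F fence/feed [ 0.12  0.72 -1.83] M [-0.025  0.028 -0.069] t 11.5
t: 12.5
ee_pos: [0.6162, -0.2577, 0.0238]
ee_rot: [-3.141, 0.0, 1.676]
force: [-1.4, -0.4, -1.4]
grip_width: 0.0188
grip_force: 62.1
press xy mm [ -63.67 -446.69   23.84] yaw rel -0.0081 F fence/feed [-1.44 -0.26 -1.43] M [-0.09   0.228  0.237] t 12.5
```

```bash
python3 -m jog '{"twist":[[0,0,0],[0,0,0],[0,0,0],[0,0,0],[0,0,0],[0,0,0],[0,0,0],[0,0,0]],"dp":[[0,0.05,0],[0,0.05,0],[0,0.05,0],[0,0.05,0],[0,0.05,0],[0,0,0],[0,0,0],[0,0,0]],"grip":[255,255,255,255,255,255,255,255]}'; python3 f.py
```

```text
t: 13.5
ee_pos: [0.6212, -0.2571, 0.0239]
ee_rot: [3.141, 0.0, 1.676]
force: [-1.2, 0.1, -0.3]
grip_width: 0.0184
grip_force: 62.0
press xy mm [ -58.58 -446.66   23.91] yaw rel -0.0081 F fence/feed [-1.18  0.21 -0.33] M [-0.166  0.131  0.146] t 13.5
```

```bash
python3 -m jog '{"twist":[[0,0,0],[0,0,0],[0,0,0],[0,0,0],[0,0,0],[0,0,0],[0,0,0],[0,0,0]],"dp":[[0,0.03,0],[0,0.03,0],[0,0.03,0],[0,0.03,0],[0,0.03,0],[0,0,0],[0,0,0],[0,0,0]],"grip":[255,255,255,255,255,255,255,255]}'; python3 f.py
```

```text
t: 14.5
ee_pos: [0.6239, -0.2568, 0.0238]
ee_rot: [-3.141, -0.0, 1.676]
force: [-4.7, -1.3, -1.5]
grip_width: 0.0188
grip_force: 62.3
press xy mm [ -55.9  -446.67   23.75] yaw rel -0.0081 F fence/feed [-4.79 -0.77 -1.54] M [-0.16   0.818  0.619] t 14.5
```

```bash
python3 -m jog '{"twist":[[0,0,0],[0,0,0],[0,0,0],[0,0,0],[0,0,0],[0,0,0],[0,0,0],[0,0,0]],"dp":[[0,0.02,0],[0,0.02,0],[0,0,0],[0,0,0],[0,0,0],[0,0,0],[0,0,0],[0,0,0]],"grip":[255,255,255,255,255,255,255,255]}'; python3 f.py
```

```text
t: 15.5
ee_pos: [0.6244, -0.2567, 0.0236]
ee_rot: [-3.14, -0.0, 1.676]
force: [-6.0, -2.4, -0.9]
grip_width: 0.0185
grip_force: 62.5
press xy mm [ -55.39 -446.64   23.62] yaw rel -0.0079 F fence/feed [-6.21 -1.69 -0.92] M [-0.196  1.002  0.803] t 15.5
```

```bash
python3 - <<'E'
from workcell import get_image
import cv2,numpy as np
a=get_image("top")["frame"][145:215,270:390];b=get_image("side")["frame"][240:330,240:360]
cv2.imwrite("pics/g3.png",cv2.convertScaleAbs(cv2.resize(np.vstack([a,b]),None,fx=3.7,fy=3.7,interpolation=2),alpha=1.3))
E
```

```text
(no output)
```

View pics/g3.png

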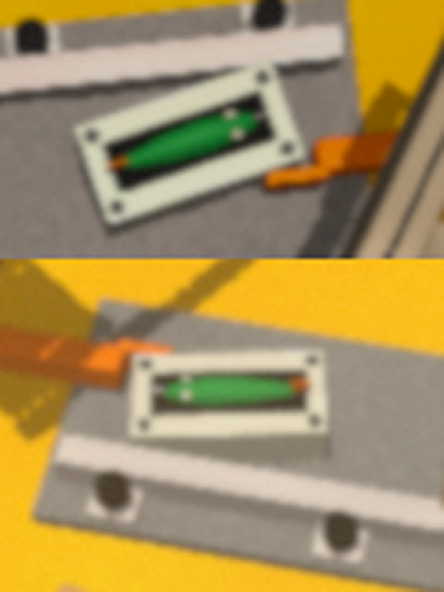

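The jig has turned with its trailing corner on the fence (skew ≈0.23), since the lip presses behind that pivot. I'll back off and press further forward on its near side with the stick's body, then return to the notch.

```bash
python3 -m jog '{"twist":[[0,0,0],[0,0,0],[0,0,0],[0,0,0],[0,0,0],[0,0,0],[0,0,0],[0,0,0]],"dp":[[0,-0.8,0],[0,-0.8,0],[0,-0.75,0],[0.6,0,0],[0.8,0,0],[0.8,0,0],[0.8,0,0],[0.8,0,0]],"grip":[255,255,255,255,255,255,255,255]}'; python3 f.py
```

```text
t: 16.6
ee_pos: [0.5703, -0.1846, 0.0239]
ee_rot: [3.142, -0.0, 1.676]
force: [-0.4, -0.1, -0.8]
grip_width: 0.0186
grip_force: 62.1
press xy mm [-100.99 -368.83   23.89] yaw rel -0.0075 F fence/feed [-0.4  -0.08 -0.84] M [-0.044 -0.012  0.052] t 16.6
```

```bash
python3 -m jog '{"twist":[[0,0,0],[0,0,0],[0,0,0],[0,0,0],[0,0,0],[0,0,0],[0,0,0],[0,0,0]],"dp":[[0,0.2,0],[0,0.2,0],[0,0.2,0],[0,0.15,0],[0,0.15,0],[0,0.15,0],[0,0.1,0],[0,0.1,0]],"grip":[255,255,255,255,255,255,255,255]}'; python3 f.py
python3 -m jog '{"twist":[[0,0,0],[0,0,0],[0,0,0],[0,0,0],[0,0,0],[0,0,0],[0,0,0],[0,0,0]],"dp":[[0,0.05,0],[0,0.05,0],[0,0.04,0],[0,0.03,0],[0,0.03,0],[0,0,0],[0,0,0],[0,0,0]],"grip":[255,255,255,255,255,255,255,255]}'; python3 f.py
```

```text
t: 17.6
ee_pos: [0.5948, -0.1832, 0.0236]
ee_rot: [-3.141, -0.0, 1.676]
force: [-4.0, 1.9, -1.7]
grip_width: 0.0188
grip_force: 62.1
press xy mm [ -76.46 -370.28   23.56] yaw rel -0.008 F fence/feed [-3.79  2.37 -1.68] M [0.119 0.496 0.285] t 17.6
t: 18.6
ee_pos: [0.5991, -0.1831, 0.0239]
ee_rot: [3.141, 0.0, 1.676]
force: [-2.8, 2.0, -1.5]
grip_width: 0.0187
grip_force: 62.0
press xy mm [ -72.17 -370.59   23.94] yaw rel -0.0081 F fence/feed [-2.52  2.31 -1.54] M [0.188 0.454 0.283] t 18.6
```

```bash
python3 -m jog '{"twist":[[0,0,0],[0,0,0],[0,0,0],[0,0,0],[0,0,0],[0,0,0],[0,0,0],[0,0,0]],"dp":[[0,0.03,0],[0,0.03,0],[0,0.02,0],[0,0.02,0],[0,0,0],[0,0,0],[0,0,0],[0,0,0]],"grip":[255,255,255,255,255,255,255,255]}'; python3 f.py
```

```text
t: 19.6
ee_pos: [0.6011, -0.1828, 0.0239]
ee_rot: [3.141, 0.0, 1.676]
force: [-3.1, 1.3, -1.1]
grip_width: 0.0182
grip_force: 62.1
press xy mm [ -70.16 -370.57   23.92] yaw rel -0.0081 F fence/feed [-2.94  1.61 -1.13] M [0.196 0.468 0.269] t 19.6
```

```bash
python3 -m jog '{"twist":[[0,0,0],[0,0,0],[0,0,0],[0,0,0],[0,0,0],[0,0,0],[0,0,0],[0,0,0]],"dp":[[0,0.02,0],[0,0.02,0],[0,0.02,0],[0,0.02,0],[0,0,0],[0,0,0],[0,0,0],[0,0,0]],"grip":[255,255,255,255,255,255,255,255]}'; python3 f.py
```

```text
t: 20.6
ee_pos: [0.6024, -0.1826, 0.0238]
ee_rot: [-3.141, -0.0, 1.676]
force: [-5.4, 1.1, 0.2]
grip_width: 0.0183
grip_force: 62.2
press xy mm [ -68.81 -370.51   23.79] yaw rel -0.008 F fence/feed [-5.2   1.66  0.18] M [0.245 0.8   0.486] t 20.6
```

```bash
python3 -m jog '{"twist":[[0,0,0],[0,0,0],[0,0,0],[0,0,0],[0,0,0],[0,0,0],[0,0,0],[0,0,0]],"dp":[[0,0.02,0],[0,0.01,0],[0,0,0],[0,0,0],[0,0,0],[0,0,0],[0,0,0],[0,0,0]],"grip":[255,255,255,255,255,255,255,255]}'; python3 f.py
cat > ang.py <<'E'
from h import *
import cv2
# jig yaw rel. to press from its green lure body in both views (top z=.056 approx) via principal axis, ref from first picture
def lure(f,box):
    x0,y0,x1,y1=box;c=f[y0:y1,x0:x1].astype(int);m=(c[...,1]>c[...,2]+25)&(c[...,1]>c[...,0]+25)
    v,u=np.nonzero(m);P=np.c_[u+x0,v+y0].astype(float);mu=P.mean(0);w,V=np.linalg.eigh(np.cov((P-mu).T));a=V[:,1]
    return len(P),mu.round(1),round(float(np.degrees(np.arctan2(a[1],a[0]))),2)
for n,box,rf in(("top",(270,165,360,215),"top0"),("side",(255,265,345,300),"side0")):
    f=get_image(n)["frame"];print(n,"then",lure(cv2.imread(f"pics/{rf}.png"),box),"now",lure(f,box))
    if n=="top":
        g=f.min(2).astype(int)
        for u in range(285,346,6): print(u,g[155:182,u].tolist())
E
python3 ang.py
```

```text
t: 21.6
ee_pos: [0.6027, -0.1826, 0.0237]
ee_rot: [-3.14, -0.0, 1.676]
force: [-6.8, 0.2, 0.2]
grip_width: 0.0188
grip_force: 62.4
press xy mm [ -68.61 -370.56   23.67] yaw rel -0.008 F fence/feed [-6.69  0.96  0.19] M [0.274 1.064 0.59 ] t 21.6
top then (260, array([322.7, 185.4]), 167.85) now (251, array([320.5, 176.7]), 173.62)
285 [115, 120, 123, 125, 126, 130, 133, 137, 137, 138, 136, 134, 118, 85, 52, 46, 57, 74, 80, 82, 82, 82, 84, 83, 84, 83, 81]
291 [83, 83, 84, 99, 122, 134, 137, 138, 138, 137, 137, 130, 113, 89, 73, 71, 76, 87, 91, 90, 87, 84, 83, 82, 82, 82, 81]
297 [83, 86, 104, 124, 134, 135, 137, 139, 141, 140, 140, 138, 129, 109, 91, 93, 108, 118, 113, 108, 114, 123, 124, 118, 112, 114, 125]
303 [83, 92, 107, 127, 135, 138, 139, 140, 139, 135, 129, 132, 137, 138, 137, 135, 118, 81, 40, 19, 15, 12, 20, 21, 21, 17, 20]
309 [84, 100, 123, 133, 136, 137, 139, 138, 136, 134, 138, 138, 137, 138, 137, 125, 96, 56, 23, 17, 20, 17, 18, 18, 16, 13, 13]
315 [101, 121, 131, 135, 137, 139, 139, 140, 138, 139, 138, 137, 138, 137, 134, 114, 73, 30, 17, 16, 17, 28, 24, 21, 13, 14, 9]
321 [104, 123, 131, 136, 139, 139, 137, 133, 129, 134, 135, 137, 138, 134, 119, 83, 40, 22, 15, 21, 24, 28, 27, 21, 14, 11, 5]
327 [124, 133, 135, 139, 139, 139, 137, 137, 139, 139, 138, 137, 136, 127, 102, 63, 30, 18, 19, 23, 26, 26, 22, 14, 8, 12, 13]
333 [130, 134, 138, 139, 139, 138, 137, 137, 136, 137, 137, 137, 135, 118, 78, 50, 66, 80, 66, 43, 33, 59, 77, 78, 55, 30, 27]
339 [134, 137, 140, 139, 138, 134, 131, 135, 137, 138, 138, 134, 119, 80, 41, 21, 22, 24, 31, 41, 50, 58, 64, 71, 77, 81, 85]
345 [132, 135, 134, 130, 123, 115, 107, 98, 85, 82, 84, 85, 87, 87, 87, 88, 87, 88, 87, 87, 84, 79, 76, 70, 66, 63, 59]
side then (164, array([301.1, 272.2]), -174.49) now (182, array([299.6, 279.4]), -169.6)
```

Flush against the fence (lure axis turned by 5.8°, no gap left; 6.7 N). Now back to the notch.

```bash
python3 -m jog '{"twist":[[0,0,0],[0,0,0],[0,0,0],[0,0,0],[0,0,0],[0,0,0],[0,0,0],[0,0,0]],"dp":[[0,-0.2,0],[0,-0.4,0],[-0.8,0,0],[-0.9,0,0],[-0.95,0,0],[-0.95,0,0],[0,0.5,0],[0,0.5,0]],"grip":[255,255,255,255,255,255,255,255]}'; python3 f.py
python3 ang.py | grep -v "^[0-9]"
```

```text
t: 22.8
ee_pos: [0.6194, -0.2534, 0.0237]
ee_rot: [3.142, -0.0, 1.675]
force: [0.6, 0.4, -1.1]
grip_width: 0.0185
grip_force: 62.0
press xy mm [ -59.97 -442.75   23.73] yaw rel -0.0088 F fence/feed [ 0.6   0.29 -1.06] M [-0.023 -0.018  0.018] t 22.8
top then (260, array([322.7, 185.4]), 167.85) now (260, array([320.9, 176.6]), 173.82)
side then (164, array([301.1, 272.2]), -174.49) now (185, array([299.5, 279.4]), -169.47)
```

```bash
python3 -m jog '{"twist":[[0,0,0],[0,0,0],[0,0,0],[0,0,0],[0,0,0],[0,0,0],[0,0,0],[0,0,0]],"dp":[[0,0.1,0],[0,0.1,0],[0,0.08,0],[0,0.05,0],[0.1,0,0],[0.1,0,0],[0,0,0],[0,0,0]],"grip":[255,255,255,255,255,255,255,255]}'; python3 f.py
```

```text
t: 24.0
ee_pos: [0.6249, -0.2487, 0.0239]
ee_rot: [-3.142, 0.0, 1.676]
force: [-0.9, 0.2, -1.3]
grip_width: 0.0189
grip_force: 62.0
press xy mm [ -53.99 -438.7    23.9 ] yaw rel -0.008 F fence/feed [-0.84  0.28 -1.32] M [-0.017  0.023  0.032] t 24.0
```

```bash
python3 -m jog '{"twist":[[0,0,0],[0,0,0],[0,0,0],[0,0,0],[0,0,0],[0,0,0],[0,0,0],[0,0,0]],"dp":[[0,0.02,0],[0,0.02,0],[0,0.02,0],[0,0.02,0],[0,0.02,0],[0,0,0],[0,0,0],[0,0,0]],"grip":[255,255,255,255,255,255,255,255]}'; python3 f.py
```

```text
t: 25.0
ee_pos: [0.6263, -0.2485, 0.0236]
ee_rot: [-3.14, -0.0, 1.676]
force: [-5.0, -1.3, -0.7]
grip_width: 0.0187
grip_force: 62.3
press xy mm [ -52.56 -438.67   23.58] yaw rel -0.0079 F fence/feed [-5.11 -0.77 -0.73] M [-0.072  0.79   0.565] t 25.0
```

```bash
python3 -m jog '{"twist":[[0,0,0],[0,0,0],[0,0,0],[0,0,0],[0,0,0],[0,0,0],[0,0,0],[0,0,0]],"dp":[[0,0.01,0],[0.1,0,0],[0.1,0,0],[0.12,-0.002,0],[0.12,-0.001,0],[0.12,-0.001,0],[0.12,-0.001,0],[0.12,-0.001,0]],"grip":[255,255,255,255,255,255,255,255]}'; python3 f.py
```

```text
t: 26.0
ee_pos: [0.6247, -0.2336, 0.0237]
ee_rot: [-3.14, 0.001, 1.676]
force: [-5.3, -5.8, -1.7]
grip_width: 0.0187
grip_force: 62.3
press xy mm [ -52.49 -423.67   23.69] yaw rel -0.0082 F fence/feed [-5.89 -5.17 -1.7 ] M [-0.915  0.862  0.627] t 26.0
```

```bash
python3 -m jog '{"twist":[[0,0,0],[0,0,0],[0,0,0],[0,0,0],[0,0,0],[0,0,0],[0,0,0],[0,0,0]],"dp":[[0.15,-0.001,0],[0.15,-0.001,0],[0.15,-0.001,0],[0.15,-0.001,0],[0.15,-0.001,0],[0.15,-0.001,0],[0.15,-0.001,0],[0.15,-0.001,0]],"grip":[255,255,255,255,255,255,255,255]}'; python3 f.py
```

```text
t: 27.0
ee_pos: [0.6219, -0.2097, 0.0237]
ee_rot: [-3.14, 0.001, 1.676]
force: [-4.5, -6.1, -0.8]
grip_width: 0.0184
grip_force: 62.2
press xy mm [ -52.51 -399.67   23.67] yaw rel -0.0081 F fence/feed [-5.21 -5.59 -0.77] M [-0.861  0.867  0.686] t 27.0
```

```bash
python3 -m jog '{"twist":[[0,0,0],[0,0,0],[0,0,0],[0,0,0],[0,0,0],[0,0,0],[0,0,0],[0,0,0]],"dp":[[0.2,0.005,0],[0.2,0,0],[0.2,0,0],[0.2,0,0],[0.2,0,0],[0.2,0,0],[0.2,0,0],[0.2,0,0]],"grip":[255,255,255,255,255,255,255,255]}'; python3 f.py
```

```text
t: 28.0
ee_pos: [0.6184, -0.1781, 0.0236]
ee_rot: [-3.14, 0.002, 1.676]
force: [-6.6, -6.7, -0.8]
grip_width: 0.019
grip_force: 62.3
press xy mm [ -52.44 -367.85   23.64] yaw rel -0.0081 F fence/feed [-7.35 -5.95 -0.85] M [-1.057  1.042  0.77 ] t 28.0
```

```bash
python3 -m jog '{"twist":[[0,0,0],[0,0,0],[0,0,0],[0,0,0],[0,0,0],[0,0,0],[0,0,0],[0,0,0]],"dp":[[0.2,-0.006,0],[0.2,-0.001,0],[0.2,-0.001,0],[0.2,-0.001,0],[0.2,-0.001,0],[0.2,-0.001,0],[0.2,-0.001,0],[0.2,-0.001,0]],"grip":[255,255,255,255,255,255,255,255]}'; python3 f.py
```

```text
t: 29.0
ee_pos: [0.6148, -0.1463, 0.0236]
ee_rot: [-3.14, 0.002, 1.676]
force: [-6.5, -7.7, -1.4]
grip_width: 0.0182
grip_force: 62.4
press xy mm [ -52.45 -335.82   23.6 ] yaw rel -0.0081 F fence/feed [-7.3  -6.94 -1.39] M [-1.05   0.954  0.728] t 29.0
```

```bash
python3 -m jog '{"twist":[[0,0,0],[0,0,0],[0,0,0],[0,0,0],[0,0,0],[0,0,0],[0,0,0],[0,0,0]],"dp":[[0.2,-0.008,0],[0.2,-0.002,0],[0.2,-0.002,0],[0.2,-0.001,0],[0.2,-0.001,0],[0.2,-0.001,0],[0.2,-0.001,0],[0.2,-0.001,0]],"grip":[255,255,255,255,255,255,255,255]}'; python3 f.py
```

```text
t: 30.0
ee_pos: [0.6111, -0.1144, 0.0236]
ee_rot: [-3.14, 0.001, 1.676]
force: [-6.7, -6.9, -0.4]
grip_width: 0.0182
grip_force: 62.4
press xy mm [ -52.49 -303.72   23.58] yaw rel -0.008 F fence/feed [-7.47 -6.12 -0.45] M [-0.988  0.984  0.662] t 30.0
```

```bash
python3 -m jog '{"twist":[[0,0,0],[0,0,0],[0,0,0],[0,0,0],[0,0,0],[0,0,0],[0,0,0],[0,0,0]],"dp":[[0.2,-0.01,0],[0.2,-0.004,0],[0.2,-0.002,0],[0.2,-0.002,0],[0.2,-0.002,0],[0.2,-0.002,0],[0.2,-0.002,0],[0.2,-0.002,0]],"grip":[255,255,255,255,255,255,255,255]}'; python3 f.py
```

```text
t: 31.0
ee_pos: [0.6074, -0.0824, 0.0236]
ee_rot: [-3.14, 0.001, 1.676]
force: [-5.9, -6.0, -1.8]
grip_width: 0.0183
grip_force: 62.3
press xy mm [ -52.57 -271.52   23.6 ] yaw rel -0.008 F fence/feed [-6.58 -5.25 -1.85] M [-0.892  0.837  0.66 ] t 31.0
```

```bash
python3 -m jog '{"twist":[[0,0,0],[0,0,0],[0,0,0],[0,0,0],[0,0,0],[0,0,0],[0,0,0],[0,0,0]],"dp":[[0.2,-0.004,0],[0.2,-0.002,0],[0.2,-0.002,0],[0.2,-0.002,0],[0.2,-0.002,0],[0.2,-0.002,0],[0.2,-0.002,0],[0.2,-0.002,0]],"grip":[255,255,255,255,255,255,255,255]}'; python3 f.py
```

```text
t: 32.0
ee_pos: [0.6037, -0.0505, 0.0236]
ee_rot: [-3.14, 0.001, 1.676]
force: [-5.6, -5.4, -0.8]
grip_width: 0.0187
grip_force: 62.3
press xy mm [ -52.64 -239.43   23.57] yaw rel -0.008 F fence/feed [-6.13 -4.73 -0.85] M [-0.877  0.818  0.623] t 32.0
```

```bash
python3 -m jog '{"twist":[[0,0,0],[0,0,0],[0,0,0],[0,0,0],[0,0,0],[0,0,0],[0,0,0],[0,0,0]],"dp":[[0.1,-0.001,0],[0.1,-0.001,0],[0.08,-0.001,0],[0.08,-0.001,0],[0.08,0,0],[0.08,0,0],[0.05,0,0],[0.05,0,0]],"grip":[255,255,255,255,255,255,255,255]}'; python3 f.py
```

```text
t: 33.0
ee_pos: [0.6023, -0.0383, 0.0236]
ee_rot: [-3.14, 0.001, 1.676]
force: [-4.8, -6.6, 0.1]
grip_width: 0.0183
grip_force: 62.3
press xy mm [ -52.62 -227.14   23.57] yaw rel -0.0079 F fence/feed [-5.48 -6.01  0.12] M [-0.98   0.834  0.627] t 33.0
```

```bash
python3 -m jog '{"twist":[[0,0,0],[0,0,0],[0,0,0],[0,0,0],[0,0,0],[0,0,0],[0,0,0],[0,0,0]],"dp":[[0.01,0.002,0],[0.01,0.001,0],[0.01,0.001,0],[0.01,0,0],[0.01,0,0],[0.01,0,0],[0,0,0],[0,0,0]],"grip":[255,255,255,255,255,255,255,255]}'; python3 f.py
```

```text
t: 34.0
ee_pos: [0.6022, -0.0372, 0.0236]
ee_rot: [-3.14, 0.001, 1.676]
force: [-5.7, -6.1, -0.5]
grip_width: 0.0185
grip_force: 62.3
press xy mm [ -52.64 -226.01   23.56] yaw rel -0.0079 F fence/feed [-6.3  -5.4  -0.47] M [-0.978  0.911  0.62 ] t 34.0
```

```bash
python3 -m jog '{"twist":[[0,0,0],[0,0,0],[0,0,0],[0,0,0],[0,0,0],[0,0,0],[0,0,0],[0,0,0]],"dp":[[0.01,0,0],[0.01,0,0],[0.01,0,0],[0.01,0,0],[0.01,0,0],[0.01,0,0],[0.01,0,0],[0,0,0]],"grip":[255,255,255,255,255,255,255,255]}'; python3 f.py
```

```text
t: 35.0
ee_pos: [0.6021, -0.0358, 0.0236]
ee_rot: [-3.14, 0.001, 1.676]
force: [-5.2, -5.7, -0.7]
grip_width: 0.019
grip_force: 62.3
press xy mm [ -52.58 -224.62   23.6 ] yaw rel -0.0079 F fence/feed [-5.86 -5.09 -0.73] M [-0.968  0.922  0.714] t 35.0
```

```bash
python3 - <<'E'
# distance to stop from cameras: lure shift vs start is hidden under the guard; use the stick's orange end in the side view
from h import *
import cv2
f=get_image("side")["frame"];cv2.imwrite("pics/s9.png",f);cv2.imwrite("pics/s9c.png",cv2.convertScaleAbs(cv2.resize(f[260:345,300:450],None,fx=5,fy=5,interpolation=2),alpha=1.4))
P=[.629,.1933,.1131]
print(((proj("side",tf(P,[[-2,0,40],[-60,0,40],[0,0,38],[0,-20,38],[-60,-120,48],[0,-120,48],[0,0,48]]))-[300,260])*5).round(0).tolist())
E
```

```text
[[602.0, 264.0], [613.0, 151.0], [601.0, 270.0], [555.0, 262.0], [351.0, 97.0], [331.0, 211.0], [604.0, 260.0]]
```

View pics/s9c.png

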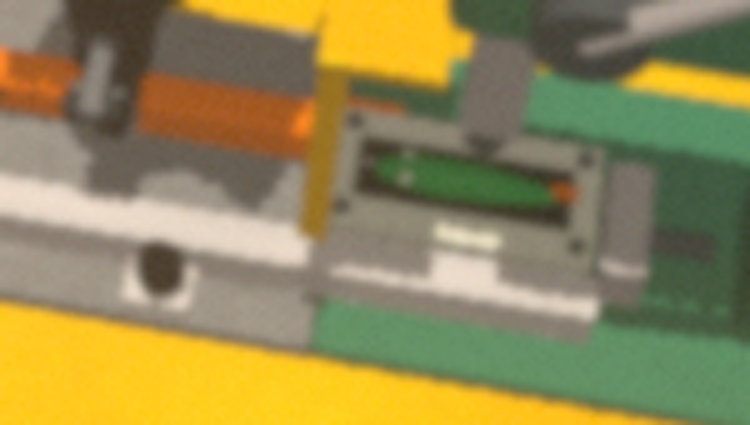

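The jig sits under the ram, flush, its leading end (≈ column 597) a millimetre or three from the stop (≈ 602). Creeping on.

```bash
python3 -m jog '{"twist":[[0,0,0],[0,0,0],[0,0,0],[0,0,0],[0,0,0],[0,0,0],[0,0,0],[0,0,0]],"dp":[[0.01,0,0],[0.01,0,0],[0.01,0,0],[0.01,0,0],[0.01,0,0],[0.01,0,0],[0,0,0],[0,0,0]],"grip":[255,255,255,255,255,255,255,255]}'; python3 f.py
```

```text
t: 36.15
ee_pos: [0.602, -0.0346, 0.0236]
ee_rot: [-3.14, 0.001, 1.676]
force: [-6.3, -5.7, -0.2]
grip_width: 0.0187
grip_force: 62.3
press xy mm [ -52.59 -223.44   23.59] yaw rel -0.008 F fence/feed [-6.89 -4.95 -0.25] M [-1.016  0.857  0.732] t 36.15
```

```bash
python3 -m jog '{"twist":[[0,0,0],[0,0,0],[0,0,0],[0,0,0],[0,0,0],[0,0,0],[0,0,0],[0,0,0]],"dp":[[0.01,0,0],[0.01,0,0],[0.01,0,0],[0.01,0,0],[0.01,0,0],[0.01,0,0],[0,0,0],[0,0,0]],"grip":[255,255,255,255,255,255,255,255]}'; python3 f.py
```

```text
t: 37.15
ee_pos: [0.6018, -0.0334, 0.0236]
ee_rot: [-3.14, 0.001, 1.676]
force: [-6.2, -5.7, -0.4]
grip_width: 0.019
grip_force: 62.3
press xy mm [ -52.58 -222.22   23.6 ] yaw rel -0.0079 F fence/feed [-6.77 -4.97 -0.35] M [-0.976  0.939  0.713] t 37.15
```

```bash
python3 -m jog '{"twist":[[0,0,0],[0,0,0],[0,0,0],[0,0,0],[0,0,0],[0,0,0],[0,0,0],[0,0,0]],"dp":[[0.01,-0.002,0],[0.01,0,0],[0.01,0,0],[0.01,0,0],[0.01,0,0],[0.01,0,0],[0,0,0],[0,0,0]],"grip":[255,255,255,255,255,255,255,255]}'; python3 f.py
```

```text
t: 38.15
ee_pos: [0.6016, -0.0322, 0.0236]
ee_rot: [-3.14, 0.001, 1.676]
force: [-5.1, -5.9, -0.5]
grip_width: 0.0187
grip_force: 62.3
press xy mm [ -52.64 -221.01   23.55] yaw rel -0.0079 F fence/feed [-5.69 -5.3  -0.54] M [-0.967  0.908  0.651] t 38.15
```

```bash
python3 -m jog '{"twist":[[0,0,0],[0,0,0],[0,0,0],[0,0,0],[0,0,0],[0,0,0],[0,0,0],[0,0,0]],"dp":[[0.01,0,0],[0.01,0,0],[0.01,0,0],[0.01,0,0],[0.01,0,0],[0.01,0,0],[0,0,0],[0,0,0]],"grip":[255,255,255,255,255,255,255,255]}'; python3 f.py
```

```text
t: 39.15
ee_pos: [0.6016, -0.0316, 0.0236]
ee_rot: [-3.14, 0.002, 1.676]
force: [-4.8, -9.4, -0.8]
grip_width: 0.0183
grip_force: 62.3
press xy mm [ -52.62 -220.34   23.62] yaw rel -0.008 F fence/feed [-5.85 -8.83 -0.76] M [-1.338  0.879  0.695] t 39.15
```

```bash
python3 -m jog '{"twist":[[0,0,0],[0,0,0],[0,0,0],[0,0,0],[0,0,0],[0,0,0],[0,0,0],[0,0,0]],"dp":[[0.01,0,0],[0.007,0,0],[0,0,0],[0,0,0],[0,0,0],[0,0,0],[0,0,0],[0,0,0]],"grip":[255,255,255,255,255,255,255,255]}'; python3 f.py
```

```text
t: 40.15
ee_pos: [0.6016, -0.0316, 0.0236]
ee_rot: [-3.14, 0.002, 1.676]
force: [-5.8, -10.4, -1.0]
grip_width: 0.0185
grip_force: 62.3
press xy mm [ -52.6  -220.35   23.64] yaw rel -0.0081 F fence/feed [-6.94 -9.68 -0.96] M [-1.531  0.839  0.679] t 40.15
```

```bash
python3 -m jog '{"twist":[[0,0,0],[0,0,0],[0,0,0],[0,0,0],[0,0,0],[0,0,0],[0,0,0],[0,0,0]],"dp":[[0.008,0,0],[0,0,0],[0,0,0],[0,0,0],[0,0,0],[0,0,0],[0,0,0],[0,0,0]],"grip":[255,255,255,255,255,255,255,255]}'; python3 f.py
```

```text
t: 41.15
ee_pos: [0.6016, -0.0316, 0.0236]
ee_rot: [-3.14, 0.003, 1.676]
force: [-4.6, -10.4, -1.2]
grip_width: 0.0187
grip_force: 62.3
press xy mm [ -52.64 -220.36   23.62] yaw rel -0.0082 F fence/feed [-5.71 -9.83 -1.16] M [-1.663  0.85   0.668] t 41.15
```

```bash
python3 -m jog '{"twist":[[0,0,0],[0,0,0],[0,0,0],[0,0,0],[0,0,0],[0,0,0],[0,0,0],[0,0,0]],"dp":[[0.008,0,0],[0,0,0],[0,0,0],[0,0,0],[0,0,0],[0,0,0],[0,0,0],[0,0,0]],"grip":[255,255,255,255,255,255,255,255]}'; python3 f.py
```

```text
t: 42.15
ee_pos: [0.6016, -0.0316, 0.0237]
ee_rot: [-3.14, 0.003, 1.676]
force: [-4.8, -11.0, -0.6]
grip_width: 0.0188
grip_force: 62.3
press xy mm [ -52.62 -220.33   23.66] yaw rel -0.0082 F fence/feed [ -5.97 -10.41  -0.62] M [-1.793  0.868  0.669] t 42.15
```

Stop force ≈ 5–6 N, fence ≈ 6 N, no motion: home. Ease off both contacts together.

```bash
python3 -m jog '{"twist":[[0,0,0],[0,0,0],[0,0,0],[0,0,0],[0,0,0],[0,0,0],[0,0,0],[0,0,0]],"dp":[[-0.02,-0.012,0],[-0.02,-0.012,0],[-0.03,-0.018,0],[-0.03,-0.03,0],[-0.05,-0.05,0],[-0.1,-0.1,0],[-0.2,-0.1,0],[-0.4,-0.1,0]],"grip":[255,255,255,255,255,255,255,255]}'; python3 f.py
python3 - <<'E'
from h import *
import cv2
a=cv2.imread("pics/s9.png");f=get_image("side")["frame"];cv2.imwrite("pics/s10.png",f)
def l(f):
    c=f[280:305,360:425].astype(int);m=(c[...,1]>c[...,2]+25)&(c[...,1]>c[...,0]+10)&(np.arange(360,425)>372);v,u=np.nonzero(m);P=np.c_[u,v].astype(float);w,V=np.linalg.eigh(np.cov(P.T));return P.mean(0).round(2),len(P),np.degrees(np.arctan2(V[1,1],V[0,1])).round(2)
print(l(a),l(f))
E
```

```text
t: 43.15
ee_pos: [0.5958, -0.0474, 0.0241]
ee_rot: [3.141, 0.0, 1.676]
force: [-0.3, 0.4, -1.6]
grip_width: 0.0188
grip_force: 62.0
press xy mm [ -60.13 -235.41   24.1 ] yaw rel -0.0077 F fence/feed [-0.23  0.39 -1.63] M [ 0.018  0.014 -0.023] t 43.15
(array([46.26,  8.95]), 235, np.float64(154.16)) (array([47.42,  8.91]), 231, np.float64(151.27))
```

```bash
python3 - <<'E'
import cv2,numpy as np
k=lambda n:cv2.convertScaleAbs(cv2.resize(cv2.imread(f"pics/{n}.png")[275:325,345:437],None,fx=6,fy=6,interpolation=2),alpha=1.6)
cv2.imwrite("pics/cmp.png",np.vstack([k("s9"),k("s10")]))
E
```

```text
(no output)
```

View pics/cmp.png

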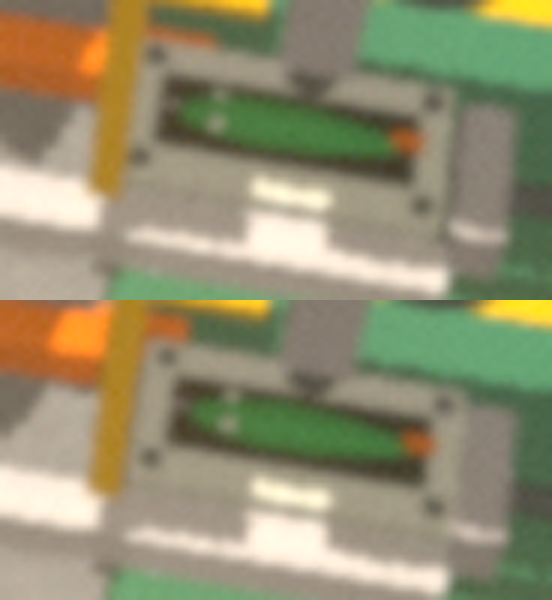

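Home against the stop and still flush after release; stop and fence unmoved. Now return the stick.

```bash
python3 -m jog '{"twist":[[0,0,0],[0,0,0],[0,0,0],[0,0,0],[0,0,0],[0,0,0],[0,0,0],[0,0,0]],"dp":[[-0.5,-0.05,0],[-0.8,0,0],[-0.9,0,0],[-0.9,0,0],[-0.9,0,-0.3],[-0.8,0,-0.8],[-0.8,0,-0.9],[-0.8,0,-0.9]],"grip":[255,255,255,255,255,255,255,255]}'; python3 -c "
from plan import *
plan([(.5558,-.3935,.09,.19,13),(.5558,-.3935,.03,.19,3)])"
```

```text
t: 44.3
ee_pos: [0.6088, -0.1758, 0.0841]
ee_rot: [3.14, 0.001, 1.676]
force: [0.3, -0.2, -2.4]
grip_width: 0.0187
grip_force: 62.0
call
[0, 0, 0.76] [-0.81, -0.29, -0.02]
[0, 0, 0.76] [-0.84, -0.2, -0.02]
[0, 0, 0.76] [-0.86, -0.1, -0.02]
[0, 0, 0.76] [-0.86, -0.0, -0.02]
[0, 0, 0.76] [-0.86, 0.1, -0.02]
[0, 0, 0.76] [-0.84, 0.19, -0.02]
[0, 0, 0.76] [-0.81, 0.29, -0.02]
[0, 0, 0.76] [-0.77, 0.38, -0.03]
call
[0, 0, 0.77] [-0.73, 0.46, -0.02]
[0, 0, 0.76] [-0.67, 0.54, -0.03]
[0, 0, 0.77] [-0.6, 0.62, -0.02]
[0, 0, 0.76] [-0.52, 0.68, -0.03]
[0, 0, 0.77] [-0.45, 0.74, -0.02]
[0, 0, -0.0] [0.0, -0.0, 1.0]
[0, 0, -0.0] [0.0, -0.0, 1.0]
[0, 0, -0.0] [0.0, -0.0, 1.0]
end [ 0.5558 -0.3935  0.0299] 0.1894 16
```

```bash
python3 -m jog '{"twist":[[0,0,0.76],[0,0,0.76],[0,0,0.76],[0,0,0.76],[0,0,0.76],[0,0,0.76],[0,0,0.76],[0,0,0.76]],"dp":[[-0.8,-0.3,0],[-0.85,-0.2,0],[-0.85,-0.1,0],[-0.85,0,0],[-0.85,0.1,0],[-0.85,0.2,0],[-0.8,0.3,0],[-0.75,0.4,0]],"grip":[255,255,255,255,255,255,255,255]}'
python3 -m jog '{"twist":[[0,0,0.76],[0,0,0.76],[0,0,0.77],[0,0,0.76],[0,0,0.77],[0,0,0],[0,0,0],[0,0,0]],"dp":[[-0.75,0.45,0],[-0.65,0.55,0],[-0.6,0.6,0],[-0.5,0.7,0],[-0.45,0.75,0],[0,0,0.6],[0,0,0.6],[0,0,0]],"grip":[255,255,255,255,255,255,255,255]}'
python3 -c "
from plan import *
plan([(.5565,-.3935,.0135,.19,8)])"
```

```text
t: 45.3
ee_pos: [0.5766, -0.3095, 0.0834]
ee_rot: [3.14, -0.0, 0.76]
force: [0.0, -0.3, -1.3]
grip_width: 0.0186
grip_force: 62.0
t: 46.3
ee_pos: [0.5554, -0.3902, 0.0554]
ee_rot: [-3.138, 0.003, 0.193]
force: [-0.7, -0.8, -1.1]
grip_width: 0.0186
grip_force: 62.0
call
[0, 0, 0.0] [0.0, 0.02, 0.26]
[0, 0, 0.0] [0.0, 0.02, 0.26]
[0, 0, 0.0] [0.0, 0.02, 0.26]
[0, 0, 0.0] [0.0, 0.02, 0.26]
[0, 0, 0.01] [0.01, 0.02, 0.26]
[0, 0, 0.0] [0.0, 0.02, 0.27]
[0, 0, 0.01] [0.01, 0.03, 0.26]
[0, 0, 0.0] [0.0, 0.02, 0.27]
end [ 0.5564 -0.3935  0.0134] 0.1901 8
```

```bash
python3 -m jog '{"twist":[[0,0,0],[0,0,0],[0,0,0],[0,0,0],[0,0,0],[0,0,0],[0,0,0],[0,0,0]],"dp":[[0,0,0.3],[0,0,0.4],[0,0,0.4],[0,0,0.4],[0,0,0.3],[0,0,0.15],[0,0,0.05],[0,0,0]],"grip":[255,255,255,255,255,255,255,255]}';python3 f.py
```

```text
t: 47.3
ee_pos: [0.5566, -0.3922, 0.0181]
ee_rot: [3.141, -0.0, 0.191]
force: [-0.0, -0.2, -1.2]
grip_width: 0.0181
grip_force: 62.0
press xy mm [-138.03 -573.55   18.15] yaw rel -1.4931 F fence/feed [-0.06 -0.15 -1.19] M [-0.019 -0.057  0.001] t 47.3
```

```bash
python3 -m jog '{"twist":[[0,0,0],[0,0,0],[0,0,0],[0,0,0],[0,0,0],[0,0,0],[0,0,0],[0,0,0]],"dp":[[0,0,0.1],[0,0,0.08],[0,0,0.05],[0,0,0.03],[0,0,0.02],[0,0,0],[0,0,0],[0,0,0]],"grip":[255,255,255,255,255,255,255,255]}';python3 f.py
```

```text
t: 48.3
ee_pos: [0.5565, -0.3921, 0.0126]
ee_rot: [3.141, -0.0, 0.191]
force: [-1.8, 1.2, 2.7]
grip_width: 0.0183
grip_force: 62.4
press xy mm [-138.08 -573.47   12.57] yaw rel -1.4931 F fence/feed [-1.66  1.43  2.68] M [ 0.17   0.265 -0.023] t 48.3
```

Contact with the board; release and rise.

```bash
python3 -m jog '{"twist":[[0,0,0],[0,0,0],[0,0,0],[0,0,0],[0,0,0],[0,0,0],[0,0,0],[0,0,0]],"dp":[[0,0,0],[0,0,0],[0,0,0],[0,0,0],[0,0,0],[0,0,-0.2],[0,0,-0.3],[0,0,-0.5]],"grip":[110,110,110,110,110,110,110,110]}'
python3 -m jog '{"twist":[[0,0,0],[0,0,0],[0,0,0],[0,0,0],[0,0,0],[0,0,0],[0,0,0],[0,0,0]],"dp":[[0,0,-1],[0,0,-1],[0,0,-1],[0,0,-1],[0,0,-1],[-1,0,-1],[-1,0,0],[-1,0,0]],"grip":[110,110,110,110,110,110,110,110]}'
python3 - <<'E'
from h import *
import cv2
# stick visible in side view? orange mask vs the first picture; bystanders: pixel change
for n in("side","top"):
    a=cv2.imread(f"pics/{n}0.png").astype(int);f=get_image(n)["frame"].astype(int)
    for nm,c in(("first",a),("now",f)):
        x0,x1,y0,y1=(165,240,180,285) if n=="side" else (430,495,150,275)
        c=c[y0:y1,x0:x1];m=(c[...,2]>130)&(c[...,1]<.62*c[...,2])&(c[...,0]<60);v,u=np.nonzero(m);print(n,nm,len(u),(u.mean()+x0).round(1),(v.mean()+y0).round(1),u.min()+x0,u.max()+x0,v.min()+y0,v.max()+y0)
    d=np.abs(a-f).max(2)
    for nm,b in {"side":{"carton":(235,328,315,398),"jar":(326,190,354,228)},"top":{"carton":(282,62,350,120),"tray":(160,262,252,336),"jar":(294,273,326,306)}}[n].items():
        print(n,nm,d[b[1]:b[3],b[0]:b[2]].mean().round(1))
E
```

```text
t: 49.3
ee_pos: [0.5563, -0.3919, 0.0327]
ee_rot: [-3.141, 0.0, 0.191]
force: [0.4, -0.1, 0.3]
grip_width: 0.0484
grip_force: 0.0
t: 50.3
ee_pos: [0.4972, -0.4036, 0.1536]
ee_rot: [3.141, -0.001, 0.191]
force: [0.4, 0.5, 0.4]
grip_width: 0.0481
grip_force: 0.0
side first 573 191.6 229.1 177 207 191 270
side now 431 189.2 239.3 179 201 210 271
side carton 5.4
side jar 4.3
top first 825 465.1 216.2 447 479 158 268
top now 588 460.0 198.6 445 472 157 235
top carton 12.1
top tray 12.5
top jar 13.5
```

```bash
python3 -c "
from workcell import env
print(env.close_job())"
```

```text
the job is handed in; nothing more can be done
None
```

The jig is home against the stop and flush to the fence, pressed with about 6 N on the fence and an estimated 5–6 N on the stop; the stick is back on its rest and the job was handed in at about 50 s. One deviation: the first notch press skewed the jig, so I squared it with the stick's side and re-pressed with the notch before feeding.

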